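Unpile the pocket books onto their index cards

ROBOT

A 6-joint arm with a two-finger parallel gripper is mounted at the origin on the work surface. World frame = base frame: x ahead of the robot, y to its left, z up, the work surface at z = 0. Lengths are in m, angles in rad, forces in N, time in s.
With the tool pointing down it reaches from about 0.325 to 0.775 m from the base axis. Payload 5.5 kg.
Tool frame: the origin (TCP) lies midway between the tips of the shut fingers; the grasp point (between the pads) lies 19 mm behind it; z points along the fingers, y is the line along which they close (so a half turn about z gives the same grasp; the last joint's range is limited). The gripper opens to 85 mm and grips with 20 to 120 N. Pads are 22 mm wide; open, the fingers measure 114 mm over their backs; the gripper's body (76 mm by 85 mm) begins 54 mm behind the grasp point. The pads swing forward as they close: fully open they stand 13 mm farther back than shut.
Start: joints at [-1.196, 0.091, 1.231, -0, 1.82, -0.057], TCP at [0.251, -0.545, 0.231] pointing down, gripper open.
Joint ranges: [-2.87, 2.87], [-0.86, 2.18], [0.17, 2.46], [-1.51, 4.65], [0.06, 2.69], [-2.65, 2.65]. Speed limits (rad/s): [2.57, 2.57, 3.01, 3.14, 3.14, 3.14].

INTERFACE

Orientations are given as a unit quaternion [x, y, z, w].
In Python, from cell import robot gives the robot as it stands.
- The arm moves only by the tool carry_out, never from a script. Its argument "steps" is a list that holds one entry, the list of rows, each a list of 4 numbers: the shift along the tool's x, y, z in mm, then the turn about the tool's z in rad. A call has 1 to 5 rows; each row is the pose to reach, as a shift and turn from the pose commanded when the call began, along the tool's axes at that moment; what a row does not reach only later rows make up. A row lasts 1/10 s, in which the tool goes at most 50 mm and 8.59 degrees, less where a joint would pass 70% of its speed; a pose out of reach is approached as far as the arm can. A call with a gripper value outside its range is refused whole. "hand" is the opening, from 0 (shut) to 1 (fully open), set as the call begins (left out, the last holds). The fingers move at their own pace and stop on an object; "force" is the grip in N (left out, the last holds). Time passes only in rows, so rows that repeat a pose let the fingers close. It gives the time, the measured TCP pose, the force, the opening and the grip force at its end, in the units of the state.
- robot.read_state(): the state, without advancing time (a new reading comes with each control period).
- robot.snapshot(name): name is "scene" or "side" or "wrist"; returns the picture (480x640x3 uint8, red, green, blue); there is no depth.
- robot.calibration(name): a dict with "fx", "fy", "cx", "cy" (pixels), "rvec" (rotation vector, rad) and "tvec" (3), from world to camera coordinates, as OpenCV has them. Camera axes: x right, y down, z forward; pixel columns grow to the right and rows downward; lengths in m; the calibration is good to about 2 mm. The wrist camera is an equidistant fisheye: a pixel r from the principal point sees the ray r / f radians off the axis. A picture is of the moment at which its call begins: read the wrist's pose just before it. calibration takes no time and is no camera call; for the wrist camera it gives the pose at the moment of the call.
- robot.job_done(): hands the job in; it is judged then, once.
The state is a dict: "t": time; "joints": joint angles; "joint_velocities": joint speeds; "joint_efforts": joint torques, N m; "eef_pos": TCP position; "orientation": TCP orientation; "contact_force": force on the tool from outside, world axes, zero at the start; "ft_torque": the same for the moment, N m; "grip_width": finger opening in m; "grasp_force": force on a finger pad.
Only numpy, scipy, OpenCV 4.12 (cv2) and the standard library are available. Lean on these libraries where they do the work, as an engineer would, in place of code of your own. Each camera call takes 0.05 s, during which the arm holds its last target. There are 200 camera calls.

TASK

Take the pile of pocket books on the grey atlas apart, and move the one left on the yellow-topped cards as well, so that each of the four books ends alone on the stack of index cards whose top card has its own colour: flat, front cover up, in the middle of the cards (within about 1 cm) and lengthwise along them. Lay the books down, do not let them drop, and leave the ink bottle where it stands.

Things in the scene. Friction and masses are not known exactly. Their poses are not given: they have to be found in the camera images.
- book_red_center (a point): Loose red pocket book, a hard closed block with red covers, cream page edges and a cream title panel; mm: 118 long, 64 wide, 24 thick, 0.15 kg. Point at its centre, half-way up; z up out of the front cover, y along the length, x across the width (spine on -x). At the start it is either the bottom book of the pile or the one lying alone on the yellow-topped cards (the blue book is the other).
- book_blue_center (a point): Loose blue pocket book, a hard closed block with blue covers, cream page edges and a cream title panel; mm: 118 long, 64 wide, 24 thick, 0.15 kg. Point at its centre, half-way up; z up out of the front cover, y along the length, x across the width (spine on -x). At the start it is either the bottom book of the pile or the one lying alone on the yellow-topped cards (the red book is the other).
- book_green_center (a point): Loose green pocket book, a hard closed block with green covers, cream page edges and a cream title panel; mm: 98 long, 58 wide, 20 thick, 0.10 kg. Point at its centre, half-way up; z up out of the front cover, y along the length, x across the width (spine on -x). At the start it is the middle book of the pile, on the red or the blue one.
- book_yellow_center (a point): Loose yellow pocket book, a hard closed block with yellow covers, cream page edges and a cream title panel; mm: 72 long, 48 wide, 18 thick, 0.05 kg. Point at its centre, half-way up; z up out of the front cover, y along the length, x across the width (spine on -x). At the start it is the top book of the pile, on the green one.
- cards_red_top (a point): Stack of index cards with a red top card, white and cream edges, fixed to the desk: 152 mm long, 102 mm wide, 22 mm high. Point at the centre of its top face; y along the length, x across the width, z up.
- cards_blue_top (a point): Stack of index cards with a blue top card, white and cream edges, fixed to the desk: 152 mm long, 102 mm wide, 22 mm high. Point at the centre of its top face; y along the length, x across the width, z up.
- cards_green_top (a point): Stack of index cards with a green top card, white and cream edges, fixed to the desk: 152 mm long, 102 mm wide, 22 mm high. Point at the centre of its top face; y along the length, x across the width, z up.
- cards_yellow_top (a point): Stack of index cards with a yellow top card, white and cream edges, fixed to the desk: 152 mm long, 102 mm wide, 22 mm high. Point at the centre of its top face; y along the length, x across the width, z up. At the start the red or the blue book lies on it.
- ink: Small dark, capped ink bottle, loose, 42 mm in diameter, 52 mm high, standing among the cards; origin at the centre of its underside. To be left alone.
- atlas: Large dark grey closed book lying flat, fixed: 210 mm long (y), 160 mm wide (x), 22 mm thick; the pile of three pocket books (total 62 mm high) stands on its middle; origin at the centre of its underside. Other small desk things lie about, up to 40 mm high near the cards; taller ones only at the desk's edges.

How it is judged:
By the outcome, as a careful person would: the job done as asked, in the order asked, and still so for the second after the job is handed in, with the robot touching nothing.
It also fails if it takes over 96 s, if anything falls off the work surface, if the arm or the gripper's body presses on something with over 40 N, if the wrist force passes 120 N, or if a joint passes its speed limit or range.

## Working session

There is one attempt and no reset: what is moved stays moved. The work goes in short steps, Python scripts to look and compute and a tool call to move; the robot and the scene stay as the last step left them, time stands still between calls to the robot, and variables do not carry over. Pictures are saved under pics/ and viewed, at most 17 in all, crops included, and the job is handed in when it is done.

Besides the shell and the picture viewer there is one more tool, called in YAML: its name, and indented under it one key for each argument. carry_out: Moves the arm, as the interface text tells. Its arguments: {"type":"object","properties":{"steps":{"type":"array","items":{"type":"array","items":{"type":"array","items":{"type":"number"}}}},"hand":{"type":"number"},"force":{"type":"number"}},"required":["steps"]}

```bash
mkdir -p pics; ls
python3 - <<'E'
from cell import robot
import cv2,numpy as np
for n in ("scene","side","wrist"):
    im=robot.snapshot(n); cv2.imwrite(f"pics/{n}0.png",im[:,:,::-1]); 
    c=robot.calibration(n); R=cv2.Rodrigues(np.array(c["rvec"]))[0]; print(n,c,-R.T@np.array(c["tvec"]))
print(robot.read_state())
E
```

```text
pics
scene {'fx': 621.8290876563965, 'fy': 621.8290876563965, 'cx': 318.17578360722047, 'cy': 243.23628832795035, 'rvec': array([ 2.14567635,  0.8744825 , -0.38348089]), 'tvec': array([-0.40981603, -0.1961682 ,  1.48684971])} [ 1.15717064 -0.62047485  0.83253845]
side {'fx': 526.1058680994729, 'fy': 526.1058680994729, 'cx': 319.3772019719303, 'cy': 230.1874860949986, 'rvec': array([ 0.96085859, -2.26820731,  1.2803754 ]), 'tvec': array([0.35606852, 0.27751119, 0.90587446])} [-0.18798223  0.70245301  0.7040087 ]
wrist {'fx': 371.64829954431775, 'fy': 371.64829954431775, 'cx': 317.99682235095963, 'cy': 235.7338727448815, 'rvec': array([-2.42412583,  1.55337791,  0.23884264]), 'tvec': array([-0.59974748, -0.03796682,  0.37928229])} [ 0.32022045 -0.51378384  0.37212714]
{'t': 0.15, 'joints': array([-1.19567980e+00,  9.17218759e-02,  1.23165943e+00,  2.66871992e-05,
        1.81978649e+00, -5.67293244e-02]), 'joint_velocities': array([ 0.00040496, -0.0023776 , -0.00342544,  0.00010503,  0.00024683,
        0.00162753]), 'joint_efforts': array([ 2.06914810e-03, -4.59371960e+01, -4.18526602e+01,  4.51372512e-05,
        9.56814853e-03, -3.82732310e-06]), 'eef_pos': array([ 0.25103829, -0.54471585,  0.23036075]), 'orientation': array([ 9.76778069e-01,  2.14252149e-01, -1.12076699e-04, -7.79665829e-04]), 'contact_force': array([0.13041709, 0.4385749 , 0.07477767]), 'ft_torque': array([-0.01110831,  0.03604049,  0.01987184]), 'grasp_force': 0.0, 'grip_width': 0.08562486869225078}
```

View pics/scene0.png

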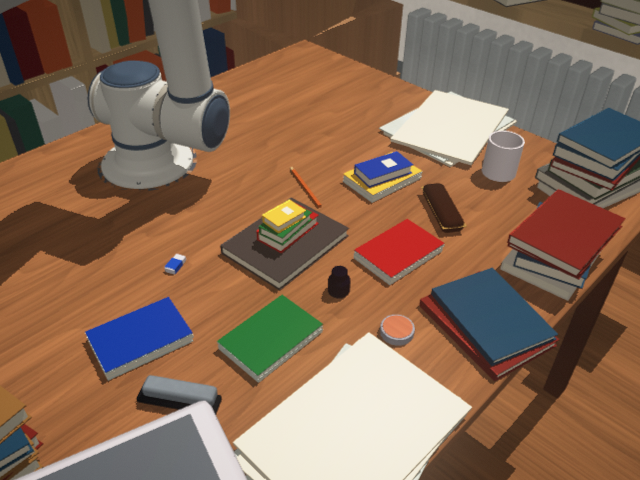

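View pics/side0.png

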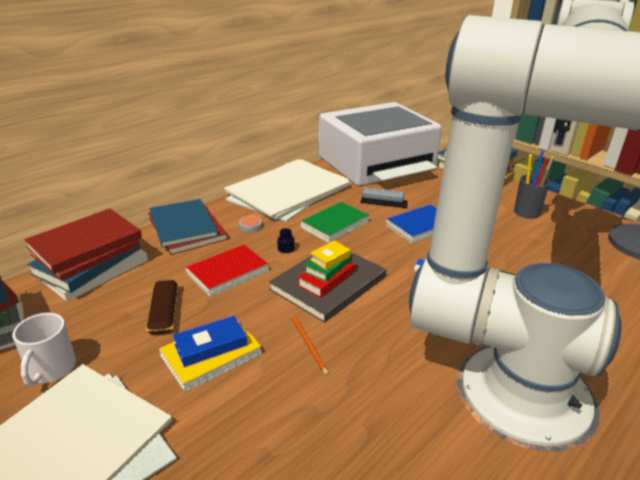

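View pics/wrist0.png

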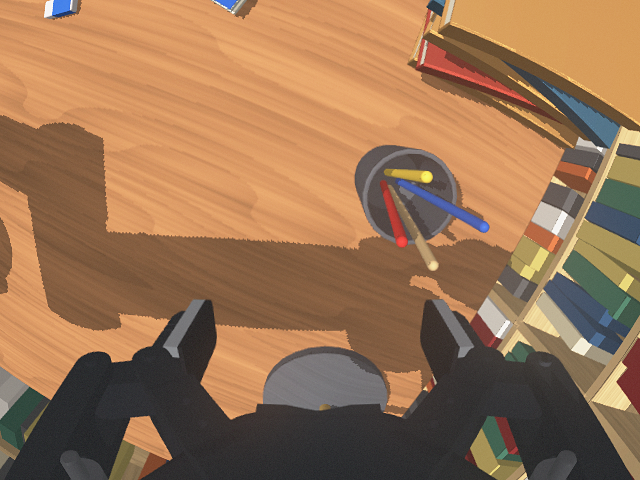

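The scene view shows:
- The pile on the atlas at about (287,225), with yellow on top, then green, then red.
- The blue book on the yellow cards at (385,170).
- The red cards at (400,250), green cards at (270,335) and blue cards at (140,335).
- The ink bottle at (340,282).

The side view agrees, and the wrist view shows nothing useful yet. Next I'll measure positions.

```bash
cat > h.py <<'E'
import cv2,numpy as np
from cell import robot
HSV={"red":[((0,150,60),(6,255,255)),((174,150,60),(180,255,255))],"green":[((45,120,40),(80,255,255))],
     "blue":[((110,150,50),(128,255,255))],"yellow":[((22,140,120),(32,255,255))]}
def rays(c,px,fish=False):
    px=np.asarray(px,float).reshape(-1,2); R=cv2.Rodrigues(np.array(c["rvec"]))[0]; o=-R.T@np.array(c["tvec"])
    a=(px-[c["cx"],c["cy"]])/[c["fx"],c["fy"]]
    if fish:
        th=np.linalg.norm(a,axis=1,keepdims=True); d=np.hstack([a/np.maximum(th,1e-9)*np.sin(th),np.cos(th)])
    else: d=np.hstack([a,np.ones((len(a),1))])
    return o,d@R
def cast(c,px,z,fish=False):
    o,d=rays(c,px,fish); return (o+d*((z-o[2])/d[:,2:]))[:,:2]
def mask(im,col):
    h=cv2.cvtColor(im,cv2.COLOR_RGB2HSV); m=0
    for lo,hi in HSV[col]: m=m|cv2.inRange(h,lo,hi)
    return m
def blobs(im,col,amin=100):
    cs,_=cv2.findContours(mask(im,col),cv2.RETR_EXTERNAL,cv2.CHAIN_APPROX_NONE)
    return [k for k in sorted(cs,key=cv2.contourArea,reverse=True) if cv2.contourArea(k)>amin]
def rect(c,cnt,z,fish=False):
    p=cast(c,cnt,z,fish)*1000; (x,y),(w,h),a=cv2.minAreaRect(p.astype(np.float32))
    if w>h: w,h,a=h,w,a+90
    # long axis direction angle (deg, mod 180)
    return np.round([x,y,w,h,(a+90)%180],1)
E
cat > m.py <<'E'
from h import *
for n in ("scene","side"):
    im=robot.snapshot(n); c=robot.calibration(n)
    for col in HSV:
        for k in blobs(im,col,150)[:6]:
            b=cv2.boundingRect(k)
            print(n,col,b,int(cv2.contourArea(k)),*[(z,rect(c,k,z/1000).tolist()) for z in (22,46,66,84)])
    if n=="scene":
        a=cv2.resize(im[150:290,210:450],None,fx=3.3,fy=3.3,interpolation=cv2.INTER_CUBIC); cv2.imwrite("pics/crop.png",a[:,:,::-1])
E
python3 m.py
```

```text
scene red (509, 190, 116, 89) 4970 (22, [847.2, 444.0, 160.0, 245.0, 92.4]) (46, [856.4, 412.5, 155.3, 237.8, 92.4]) (66, [864.1, 386.2, 151.4, 231.7, 92.4]) (84, [870.9, 362.6, 147.8, 226.3, 92.4])
scene red (355, 219, 89, 58) 2526 (22, [635.8, 163.0, 101.9, 152.6, 84.8]) (46, [651.2, 139.8, 98.9, 148.1, 84.8]) (66, [664.1, 120.5, 96.4, 144.4, 84.8]) (84, [675.7, 103.1, 94.1, 141.0, 84.8])
scene red (420, 295, 139, 86) 1432 (22, [867.7, 114.3, 154.9, 204.6, 165.6]) (46, [876.3, 92.6, 150.3, 198.6, 165.6]) (66, [883.4, 74.4, 146.5, 193.5, 165.6]) (84, [889.9, 58.1, 143.1, 189.0, 165.6])
scene red (553, 158, 86, 32) 157 (22, [772.0, 726.9, 152.0, 167.7, 93.5]) (46, [783.4, 687.0, 147.5, 162.8, 93.5]) (66, [792.9, 653.8, 143.7, 158.6, 93.5]) (84, [801.4, 623.8, 140.4, 154.9, 93.5])
scene green (218, 295, 104, 80) 3924 (22, [618.0, -167.1, 101.0, 150.8, 90.5]) (46, [633.9, -180.6, 98.1, 146.3, 90.5]) (66, [647.2, -191.7, 95.6, 142.6, 90.5]) (84, [659.2, -201.8, 93.3, 139.3, 90.5])
scene blue (86, 297, 106, 75) 3916 (22, [459.4, -324.7, 100.6, 150.1, 77.6]) (46, [480.0, -333.4, 97.6, 145
[... 2934 characters left out ...]
5.2, 88.8]) (66, [460.2, 17.1, 66.8, 92.3, 88.8]) (84, [442.0, 36.5, 64.9, 89.7, 88.8])
side yellow (560, 175, 19, 23) 258 (22, [276.1, -797.2, 40.8, 154.8, 105.1]) (46, [259.8, -744.4, 39.3, 149.3, 105.1]) (66, [246.2, -700.4, 38.1, 144.8, 105.1]) (84, [233.9, -660.9, 37.1, 140.7, 105.1])
side yellow (514, 154, 19, 30) 229 (22, [431.4, -822.0, 48.6, 235.6, 114.2]) (46, [409.6, -768.4, 46.9, 227.3, 114.2]) (66, [391.4, -723.7, 45.5, 220.4, 114.2]) (84, [375.1, -683.5, 44.2, 214.2, 114.2])
side yellow (572, 123, 16, 33) 215 (22, [411.6, -1203.4, 26.1, 348.7, 107.3]) (46, [390.5, -1136.3, 25.2, 336.4, 107.3]) (66, [372.9, -1080.5, 24.4, 326.2, 107.3]) (84, [357.1, -1030.2, 23.7, 317.0, 107.3])
```

View pics/crop.png

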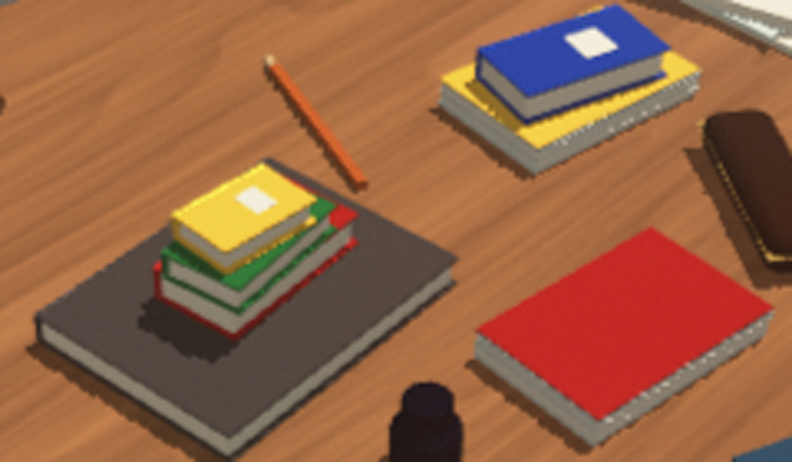

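The crop shows all four books front cover up. The pile is yellow, green, red, and the blue book's spine is on its −x side. The card poses agree between the two cameras to within about 5 mm. I'll hover over the blue book first and refine with the wrist camera.

```bash
cat > plan.py <<'E'
import sys,numpy as np
from scipy.spatial.transform import Rotation as Ro
from cell import robot
# python3 plan.py x y z(mm) psi(deg): shift to go in tool axes (mm), turn (rad)
def plan(x,y,z,psi):
    s=robot.read_state(); R=Ro.from_quat(s["orientation"]).as_matrix(); p=np.array(s["eef_pos"])*1000
    d=R.T@(np.array([x,y,z])-p); now=np.degrees(np.arctan2(R[1,0],R[0,0]))
    t=(now-psi+90)%180-90
    print("t",round(s["t"],2),"at",p.round(1),"psi",round(now,1),"q1,q6",np.round(s["joints"][[0,5]],2),"-> shift",d.round(1),"turn",round(np.radians(t),3))
if __name__=="__main__": plan(*map(float,sys.argv[1:5]))
E
python3 plan.py 450 335 200 74
```

```text
t 0.25 at [ 251.  -544.8  230.7] psi 24.7 q1,q6 [-1.2  -0.06] -> shift [ 548.9 -715.8   31.5] turn -0.86
```

carry_out:
  steps:
    - [[549, -716, 20, -0.86], [549, -716, 20, -0.86], [549, -716, 20, -0.86], [549, -716, 20, -0.86], [549, -716, 20, -0.86]]
  hand: 1

```text
t: 0.75
eef_pos: [0.3062, -0.2993, 0.2255]
orientation: [0.829, 0.559, 0.0, 0.0]
contact_force: [-0.2, 0.0, -0.7]
grip_width: 0.0853
grasp_force: 0.0
```

```bash
python3 plan.py 450 335 200 74
```

```text
t 0.75 at [ 306.2 -299.3  225.5] psi 68.0 q1,q6 [-0.85 -0.47] -> shift [ 642.  -103.9   25.6] turn -0.104
```

carry_out:
  steps:
    - [[642, -104, 20, 0], [642, -104, 20, 0], [642, -104, 20, 0], [642, -104, 20, 0], [642, -104, 20, 0]]

```text
t: 1.25
eef_pos: [0.3627, -0.0559, 0.2182]
orientation: [0.831, 0.557, 0.0, 0.0]
contact_force: [1.8, -0.9, -0.3]
grip_width: 0.085
grasp_force: 0.0
```

carry_out:
  steps:
    - [[395, -64, 15, -0.1], [395, -64, 15, -0.1], [395, -64, 15, -0.1], [395, -64, 15, -0.1], [395, -64, 15, -0.1]]

```text
t: 1.75
eef_pos: [0.4193, 0.1879, 0.2088]
orientation: [0.801, 0.598, 0.0, 0.0]
contact_force: [1.3, -0.9, 0.5]
grip_width: 0.0856
grasp_force: 0.0
```

```bash
python3 plan.py 450 335 200 74
```

```text
t 1.75 at [419.3 187.9 208.8] psi 73.5 q1,q6 [0.35 0.64] -> shift [149.8 -12.4   8.8] turn -0.009
```

carry_out:
  steps:
    - [[150, -12, 9, -0.01], [150, -12, 9, -0.01], [150, -12, 9, -0.01], [150, -12, 9, -0.01], [150, -12, 9, -0.01]]

```text
t: 2.25
eef_pos: [0.4502, 0.3335, 0.1983]
orientation: [0.798, 0.603, -0.001, 0.0]
contact_force: [-0.1, -0.2, 1.1]
grip_width: 0.0857
grasp_force: 0.0
```

```bash
cat > w.py <<'E'
import sys
from h import *
def wrist(name,req,show=False):
    # req: list of (colour,z_mm)
    c=robot.calibration("wrist"); im=robot.snapshot("wrist")
    if show: cv2.imwrite(f"pics/{name}.png",im[:,:,::-1])
    for col,z in req:
        for k in blobs(im,col,400)[:4]: print(col,z,cv2.boundingRect(k),int(cv2.contourArea(k)),rect(c,k,z/1000,True).tolist())
if __name__=="__main__":
    a=sys.argv[3:]; wrist(sys.argv[1],[(a[i],float(a[i+1])) for i in range(0,len(a),2)],sys.argv[2]=="1")
E
python3 w.py w1 1 blue 46 yellow 22 ; python3 plan.py 450 335 200 74
```

```text
blue 46.0 (275, 141, 80, 139) 9812 [448.2, 337.2, 62.7, 117.2, 73.8]
yellow 22.0 (240, 112, 136, 177) 7150 [444.9, 340.1, 101.6, 151.3, 82.2]
t 2.3 at [450.4 332.6 199.3] psi 74.1 q1,q6 [0.58 0.85] -> shift [ 2.2 -1.1 -0.7] turn 0.001
```

View pics/w1.png

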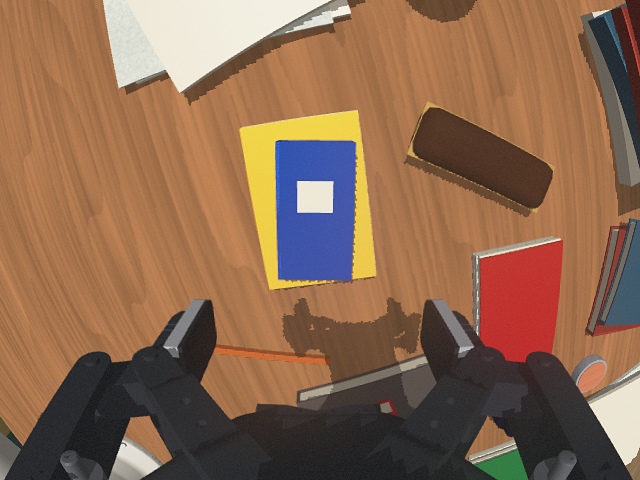

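The wrist view shows the blue book at (315,210) on the yellow cards, measured at (448,337) mm and 73.8°. The yellow cards are at (445,340) mm and 82.2°.

```bash
python3 plan.py 448.2 337.2 24 73.8
```

```text
t 2.3 at [450.4 332.6 199.3] psi 74.1 q1,q6 [0.58 0.85] -> shift [  4.   -3.3 175.3] turn 0.004
```

carry_out:
  steps:
    - [[4, -3, 40, 0], [4, -3, 85, 0], [4, -3, 125, 0], [4, -3, 145, 0], [4, -3, 145, 0]]

```text
t: 2.8
eef_pos: [0.4472, 0.3347, 0.0517]
orientation: [0.799, 0.601, -0.003, -0.0]
contact_force: [-0.1, -1.3, -0.3]
grip_width: 0.0855
grasp_force: 0.0
```

```bash
python3 plan.py 448.2 337.2 24 73.8; python3 w.py w2 0 blue 46 yellow 22
```

```text
t 2.8 at [447.2 334.7  51.7] psi 73.9 q1,q6 [0.58 0.86] -> shift [ 2.8  0.3 27.6] turn 0.002
blue 46.0 (241, 156, 145, 239) 19057 [448.4, 337.9, 63.0, 119.0, 74.0]
yellow 22.0 (182, 102, 231, 239) 16640 [446.7, 353.3, 101.6, 123.9, 82.1]
```

carry_out:
  steps:
    - [[3, 0, 15, 0], [3, 0, 28, 0], [3, 0, 28, 0], [3, 0, 28, 0]]

```text
t: 3.25
eef_pos: [0.4495, 0.3403, 0.0266]
orientation: [0.799, 0.602, -0.0, 0.0]
contact_force: [0.6, 0.4, -0.0]
grip_width: 0.0853
grasp_force: 0.0
```

carry_out:
  steps:
    - [[0, 0, 0, 0], [0, 0, 0, 0], [0, 0, 0, 0], [0, 0, 0, 0], [0, 0, 0, 0]]
  hand: 0
  force: 40

```text
t: 3.75
eef_pos: [0.4502, 0.3407, 0.0277]
orientation: [0.799, 0.602, 0.001, 0.0]
contact_force: [-0.4, 0.2, 6.5]
grip_width: 0.0627
grasp_force: 46.3
```

carry_out:
  steps:
    - [[0, 0, 0, 0], [0, 0, 0, 0], [0, 0, -5, 0]]

```text
t: 4.05
eef_pos: [0.4491, 0.34, 0.0309]
orientation: [0.799, 0.602, -0.001, -0.0]
contact_force: [-0.2, 0.4, -1.9]
grip_width: 0.0627
grasp_force: 45.6
```

```bash
python3 plan.py 448.2 337.2 24 73.8
```

```text
t 4.05 at [449.1 340.   30.9] psi 74.0 q1,q6 [0.59 0.87] -> shift [-2.9 -0.1  6.9] turn 0.004
```

Gripped at 62.7 mm with 46 N. Now lift and carry to the blue cards.

carry_out:
  steps:
    - [[0, 0, -30, 0], [0, 0, -75, 0], [0, 0, -120, 0], [0, 0, -160, 0], [0, 0, -165, 0]]

```text
t: 4.55
eef_pos: [0.4511, 0.3413, 0.2033]
orientation: [0.799, 0.602, 0.005, 0.0]
contact_force: [0.2, 0.4, -0.5]
grip_width: 0.0628
grasp_force: 45.6
```

carry_out:
  steps:
    - [[-30, 9, 0, 0], [-75, 22, 0, 0], [-123, 37, 0, 0], [-171, 51, 0, 0], [-219, 66, 0, 0]]

```text
t: 5.05
eef_pos: [0.4518, 0.1104, 0.1952]
orientation: [0.798, 0.602, -0.001, -0.0]
contact_force: [1.5, -0.9, -1.4]
grip_width: 0.0628
grasp_force: 45.6
```

```bash
python3 plan.py 457 -321 195 77.5; python3 w.py w3 0 blue 22 yellow 22
```

```text
t 5.05 at [451.8 110.4 195.2] psi 74.1 q1,q6 [0.17 0.44] -> shift [-4.134e+02  1.235e+02  4.000e-01] turn -0.06
blue 22.0 (227, 177, 184, 236) 33520 [423.1, 10.6, 161.6, 267.5, 73.8]
yellow 22.0 (185, 0, 123, 60) 5487 [438.6, 292.6, 57.6, 102.1, 171.7]
```

carry_out:
  steps:
    - [[-48, 14, 0, 0], [-96, 28, 0, 0], [-144, 43, 0, 0], [-192, 57, 0, 0], [-240, 71, 0, 0]]

```text
t: 5.6
eef_pos: [0.4542, -0.1394, 0.1954]
orientation: [0.799, 0.602, -0.0, -0.001]
contact_force: [2.1, -0.3, -1.0]
grip_width: 0.0632
grasp_force: 45.6
```

carry_out:
  steps:
    - [[-45, 13, 0, -0.06], [-90, 27, 0, -0.06], [-125, 37, 0, -0.06], [-145, 43, 0, -0.06], [-150, 44, 0, -0.06]]

```text
t: 6.1
eef_pos: [0.4551, -0.2959, 0.1945]
orientation: [0.781, 0.624, -0.001, -0.002]
contact_force: [0.4, 0.7, -1.4]
grip_width: 0.0629
grasp_force: 45.6
```

carry_out:
  steps:
    - [[0, 0, 0, 0], [0, 0, 0, 0]]

```text
t: 6.3
eef_pos: [0.456, -0.293, 0.1961]
orientation: [0.78, 0.626, 0.0, -0.001]
contact_force: [0.5, 0.0, -1.7]
grip_width: 0.0629
grasp_force: 45.6
```

```bash
python3 plan.py 457.6 -318.5 28 77.5; python3 w.py w4 1 blue 22
```

```text
t 6.3 at [ 456.  -293.   196.1] psi 77.5 q1,q6 [-0.63 -0.42] -> shift [-24.7   7.3 168.1] turn -0.0
blue 22.0 (227, 160, 184, 253) 36826 [434.7, -386.9, 162.2, 283.2, 77.1]
blue 22.0 (157, 94, 37, 38) 663 [353.1, -177.3, 23.9, 27.5, 113.4]
```

View pics/w4.png

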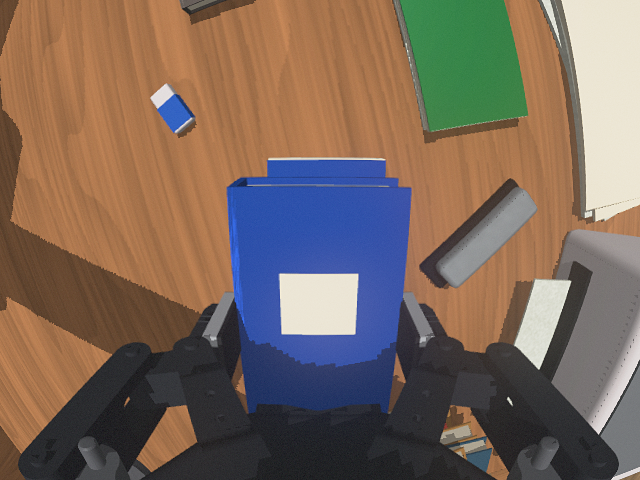

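The view shows the carried book flat in the grip. The far end of the blue cards is visible, with corners at about (268,161) and (386,161).

Run:
```python
from h import *
c=robot.calibration("wrist")
p=cast(c,[[268,161],[386,160.5]],.022,True)*1000; print(p.round(1),np.linalg.norm(p[1]-p[0]))
m=p.mean(0)
for a in (77.5,): 
    u=np.array([np.cos(np.radians(a)),np.sin(np.radians(a))]); print(m-76*u)
d=p[1]-p[0];print(np.degrees(np.arctan2(d[1],d[0]))+90)
```

```text
[[ 424.  -240.6]
 [ 522.9 -261.8]] 101.09531183925142
[ 456.99624992 -325.40289487]
77.89987601067922
```

carry_out:
  steps:
    - [[-26, 7, 30, 0], [-26, 7, 75, 0], [-26, 7, 115, 0], [-26, 7, 145, 0], [-26, 7, 155, 0]]

```text
t: 6.85
eef_pos: [0.4556, -0.3183, 0.0375]
orientation: [0.78, 0.626, -0.001, -0.003]
contact_force: [-0.7, 0.4, -1.7]
grip_width: 0.0629
grasp_force: 45.5
```

carry_out:
  steps:
    - [[0, 0, 4, 0], [0, 0, 8, 0], [0, 0, 8, 0], [0, 0, 8, 0]]

```text
t: 7.25
eef_pos: [0.458, -0.3215, 0.0355]
orientation: [0.78, 0.626, 0.0, 0.001]
contact_force: [-0.4, 0.0, -1.2]
grip_width: 0.0628
grasp_force: 45.5
```

```bash
python3 plan.py 457.6 -320 28 77.7
```

```text
t 7.25 at [ 458.  -321.5   35.5] psi 77.5 q1,q6 [-0.67 -0.45] -> shift [ 1.4 -0.7  7.5] turn -0.004
```

carry_out:
  steps:
    - [[1, 0, 2, 0], [1, 0, 4, 0], [1, 0, 6, 0], [1, 0, 6, 0], [1, 0, 6, 0]]

```text
t: 7.75
eef_pos: [0.4574, -0.3201, 0.0278]
orientation: [0.78, 0.626, 0.0, 0.0]
contact_force: [0.6, -0.6, -0.7]
grip_width: 0.0629
grasp_force: 45.7
```

carry_out:
  steps:
    - [[0, 0, 1, 0], [0, 0, 1, 0]]

```text
t: 7.95
eef_pos: [0.4574, -0.3201, 0.0277]
orientation: [0.78, 0.626, 0.0, 0.0]
contact_force: [-1.9, 2.4, 4.8]
grip_width: 0.0632
grasp_force: 46.2
```

carry_out:
  steps:
    - [[0, 0, 0, 0], [0, 0, 0, 0], [0, 0, 0, 0], [0, 0, -2, 0], [0, 0, -10, 0]]
  hand: 1

```text
t: 8.45
eef_pos: [0.4567, -0.3196, 0.0358]
orientation: [0.78, 0.626, -0.0, -0.001]
contact_force: [-0.0, 0.4, -0.1]
grip_width: 0.0852
grasp_force: 0.0
```

carry_out:
  steps:
    - [[0, 0, -30, 0], [0, 0, -75, 0], [0, 0, -120, 0], [0, 0, -155, 0], [0, 0, -160, 0]]

```text
t: 8.95
eef_pos: [0.4589, -0.3212, 0.2041]
orientation: [0.78, 0.626, 0.001, 0.005]
contact_force: [-0.2, 0.6, 1.1]
grip_width: 0.0857
grasp_force: 0.0
```

```bash
python3 - <<'E'
from w import *
wrist("w5",[("blue",46)],True)
c=robot.calibration("wrist"); im=cv2.imread("pics/w5.png"); print(cast(c,[[0,0],[639,0]],.022,True)*0)
E
python3 plan.py 451.5 26 195 88.5
```

```text
blue 46 (256, 128, 116, 161) 17569 [457.5, -318.6, 93.5, 139.5, 77.5]
blue 46 (149, 67, 33, 36) 580 [361.8, -182.7, 21.7, 24.4, 112.0]
[[ 0.  0.]
 [ 0. -0.]]
t 9.0 at [ 458.5 -320.9  202. ] psi 77.5 q1,q6 [-0.67 -0.45] -> shift [337.2 -82.2   5.2] turn -0.193
```

View pics/w5.png

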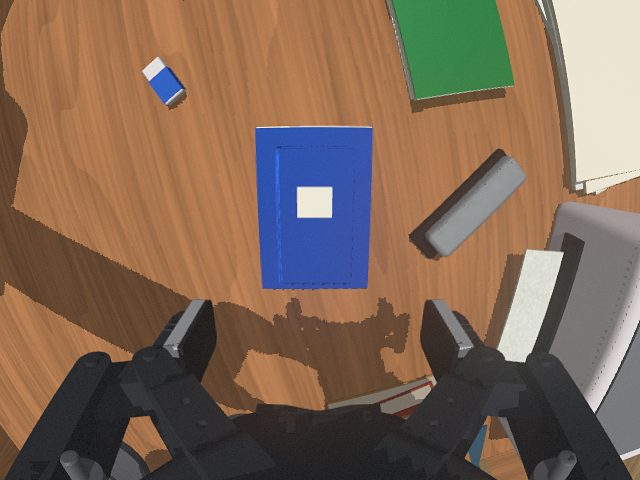

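The blue book lies flat on the blue cards. Its faint outline runs from about (278,147) to (352,284), and the cards from (256,128) to (372,289). I'll check it numerically from the title panel and the cards mask.

```bash
python3 - <<'E'
from h import *
c=robot.calibration("wrist"); im=cv2.imread("pics/w5.png")[:,:,::-1].copy()
k=blobs(im,"blue")[0]; print(rect(c,k,.022,True))
q=np.array([[278,147],[352,147],[352,284],[278,284]],np.float32).reshape(-1,1,2); print(rect(c,q,.046,True))
E
python3 plan.py 451.5 26 195 88.5
```

```text
[ 455.6 -323.3  100.3  149.7   77.5]
[ 456.6 -323.6   65.4  118.9   77.2]
t 9.0 at [ 458.5 -320.9  202. ] psi 77.5 q1,q6 [-0.67 -0.45] -> shift [337.2 -82.2   5.2] turn -0.193
```

carry_out:
  steps:
    - [[48, -12, 0, 0], [96, -24, 0, 0], [144, -35, 0, 0], [192, -47, 0, 0], [240, -58, 0, 0]]

```text
t: 9.5
eef_pos: [0.4519, -0.0713, 0.1953]
orientation: [0.78, 0.625, -0.001, -0.001]
contact_force: [1.0, -0.2, 0.0]
grip_width: 0.0853
grasp_force: 0.0
```

carry_out:
  steps:
    - [[45, -11, 0, -0.14], [80, -20, 0, -0.19], [97, -24, 0, -0.19], [97, -24, 0, -0.19], [97, -24, 0, -0.19]]

```text
t: 10.0
eef_pos: [0.4501, 0.0267, 0.1957]
orientation: [0.717, 0.697, -0.001, -0.0]
contact_force: [0.3, -0.7, -0.5]
grip_width: 0.0853
grasp_force: 0.0
```

```bash
python3 w.py w6 1 yellow 84 green 66 red 46; python3 plan.py 451.5 26 195 88.5
```

```text
yellow 84.0 (285, 182, 70, 100) 6523 [450.9, 24.8, 48.2, 74.4, 88.2]
green 66.0 (271, 153, 80, 83) 1782 [447.7, 49.8, 54.4, 56.9, 8.4]
green 66.0 (468, 319, 47, 41) 495 [611.7, -85.6, 23.1, 73.4, 142.6]
red 46.0 (459, 0, 101, 151) 13131 [619.6, 158.8, 94.5, 140.2, 84.7]
red 46.0 (261, 125, 84, 150) 2772 [444.4, 39.5, 63.9, 117.8, 95.9]
red 46.0 (598, 136, 42, 45) 545 [756.7, 79.3, 22.8, 74.5, 158.0]
t 10.05 at [450.3  26.2 195.9] psi 88.3 q1,q6 [-0.02  0.01] -> shift [-0.1  1.3  0.9] turn -0.003
```

View pics/w6.png

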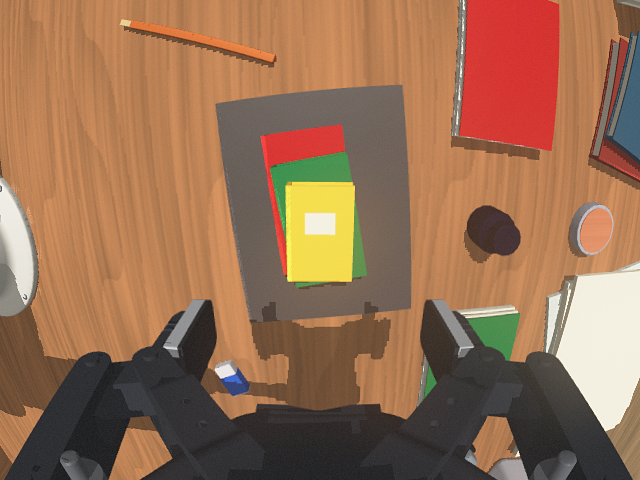

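The blue book is centred to within 1 mm. The wrist view over the atlas shows yellow at (320,232) on green, with red at the bottom. The ink bottle is at (493,230), well clear. Descending onto yellow.

carry_out:
  steps:
    - [[-1, 1, 35, 0], [-1, 1, 75, 0], [-1, 1, 105, 0], [-1, 1, 120, 0], [-1, 1, 120, 0]]

```text
t: 10.55
eef_pos: [0.4501, 0.0248, 0.0742]
orientation: [0.718, 0.696, -0.002, -0.002]
contact_force: [-0.3, -0.4, 0.7]
grip_width: 0.0854
grasp_force: 0.0
```

carry_out:
  steps:
    - [[0, 0, 0, 0], [0, 0, 0, 0]]

```text
t: 10.75
eef_pos: [0.4527, 0.0254, 0.079]
orientation: [0.717, 0.697, 0.001, 0.001]
contact_force: [1.0, -0.1, -1.4]
grip_width: 0.0853
grasp_force: 0.0
```

```bash
python3 w.py w7 0 yellow 84; python3 plan.py 450.9 24.8 66 88.2
```

```text
yellow 84.0 (253, 221, 123, 141) 15254 [451.2, 31.8, 48.0, 64.9, 88.0]
t 10.8 at [452.7  25.5  78.9] psi 88.3 q1,q6 [-0.02  0.01] -> shift [-0.8 -1.8 12.9] turn 0.002
```

carry_out:
  steps:
    - [[-1, -2, 7, 0], [-1, -2, 13, 0], [-1, -2, 13, 0], [-1, -2, 13, 0]]

```text
t: 11.2
eef_pos: [0.4491, 0.0248, 0.0633]
orientation: [0.717, 0.697, -0.0, -0.0]
contact_force: [-0.3, -0.5, -0.6]
grip_width: 0.0856
grasp_force: 0.0
```

carry_out:
  steps:
    - [[0, 0, 0, 0], [0, 0, 0, 0], [0, 0, 0, 0], [0, 0, 0, 0], [0, 0, 0, 0]]
  hand: 0
  force: 30

```text
t: 11.7
eef_pos: [0.4497, 0.0248, 0.0641]
orientation: [0.717, 0.697, 0.0, 0.0]
contact_force: [-0.2, 0.3, 3.1]
grip_width: 0.0471
grasp_force: 33.2
```

carry_out:
  steps:
    - [[0, 0, 0, 0], [0, 0, 0, 0], [0, 0, 0, 0]]

```text
t: 12.0
eef_pos: [0.4497, 0.0248, 0.0641]
orientation: [0.717, 0.697, 0.0, 0.0]
contact_force: [0.2, 0.1, 2.8]
grip_width: 0.0474
grasp_force: 33.4
```

```bash
python3 plan.py 444.9 340.1 195 82.2
```

```text
t 12.0 at [449.7  24.8  64.1] psi 88.3 q1,q6 [-0.02  0.01] -> shift [ 315.1  -13.8 -130.9] turn 0.107
```

carry_out:
  steps:
    - [[0, 0, -15, 0], [0, 0, -50, 0], [0, 0, -95, 0], [0, 0, -120, 0], [0, 0, -120, 0]]

```text
t: 12.5
eef_pos: [0.451, 0.0247, 0.1892]
orientation: [0.717, 0.697, 0.003, 0.003]
contact_force: [0.7, -0.2, -0.3]
grip_width: 0.0474
grasp_force: 33.0
```

carry_out:
  steps:
    - [[40, -2, 0, 0], [88, -4, 0, 0], [136, -6, 0, 0], [184, -8, 0, 0], [232, -10, 0, 0]]

```text
t: 13.0
eef_pos: [0.4453, 0.2586, 0.1828]
orientation: [0.717, 0.697, -0.001, -0.0]
contact_force: [0.4, -0.3, 0.1]
grip_width: 0.0472
grasp_force: 33.0
```

carry_out:
  steps:
    - [[40, -2, 0, 0.1], [65, -3, 0, 0.107], [80, -4, 0, 0.107], [80, -4, 0, 0.107], [80, -4, 0, 0.107]]

```text
t: 13.5
eef_pos: [0.4445, 0.3362, 0.1832]
orientation: [0.753, 0.657, -0.001, 0.0]
contact_force: [0.0, -0.6, 0.0]
grip_width: 0.0468
grasp_force: 33.0
```

```bash
python3 plan.py 444.9 340.1 20 82.2; python3 w.py w8 1 yellow 22
```

```text
t 13.5 at [444.5 336.2 183.2] psi 82.2 q1,q6 [0.59 0.72] -> shift [  4.2   0.  163.2] turn 0.0
yellow 22.0 (250, 237, 137, 132) 14250 [431.0, 247.1, 119.8, 137.3, 80.8]
yellow 22.0 (256, 119, 125, 123) 14022 [448.5, 364.0, 102.9, 104.4, 171.6]
```

View pics/w8.png

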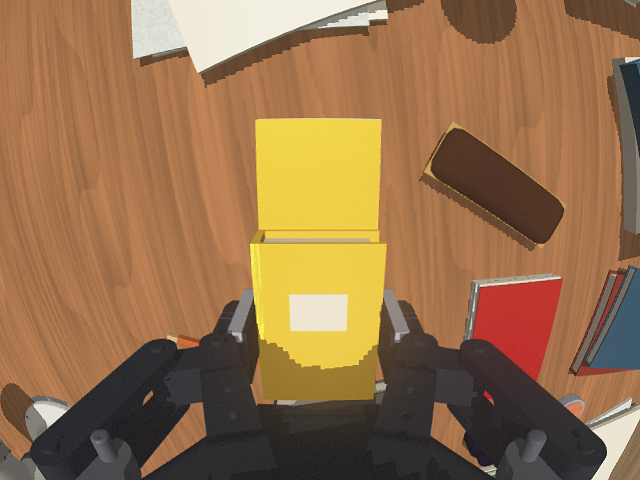

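The yellow book hangs level and is lined up with the yellow cards, whose far end is at row 119. Lowering it.

carry_out:
  steps:
    - [[4, 0, 35, 0], [4, 0, 80, 0], [4, 0, 120, 0], [4, 0, 145, 0], [4, 0, 153, 0]]

```text
t: 14.05
eef_pos: [0.4436, 0.3383, 0.027]
orientation: [0.754, 0.657, -0.003, -0.0]
contact_force: [-0.2, 0.1, -0.5]
grip_width: 0.047
grasp_force: 33.0
```

carry_out:
  steps:
    - [[0, 0, 0, 0], [0, 0, 0, 0]]

```text
t: 14.25
eef_pos: [0.4462, 0.3411, 0.0329]
orientation: [0.754, 0.657, 0.001, 0.0]
contact_force: [1.0, 0.2, 0.3]
grip_width: 0.047
grasp_force: 33.0
```

```bash
python3 plan.py 444.9 340.1 20 82.2
```

```text
t 14.25 at [446.2 341.1  32.9] psi 82.2 q1,q6 [0.59 0.73] -> shift [-1.2 -1.2 12.9] turn -0.001
```

carry_out:
  steps:
    - [[-1, -1, 4, 0], [-1, -1, 8, 0], [-1, -1, 10, 0], [-1, -1, 11, 0], [-1, -1, 11, 0]]

```text
t: 14.75
eef_pos: [0.444, 0.3402, 0.0201]
orientation: [0.753, 0.657, 0.0, 0.0]
contact_force: [-1.5, -0.5, 2.9]
grip_width: 0.0476
grasp_force: 33.3
```

carry_out:
  steps:
    - [[0, 0, 1, 0], [0, 0, 1, 0]]

```text
t: 14.95
eef_pos: [0.444, 0.3402, 0.0201]
orientation: [0.753, 0.657, 0.0, 0.0]
contact_force: [-3.4, -3.3, 7.7]
grip_width: 0.0475
grasp_force: 33.9
```

carry_out:
  steps:
    - [[0, 0, 0, 0], [0, 0, 0, 0], [0, 0, 0, 0], [0, 0, -2, 0], [0, 0, -10, 0]]
  hand: 1

```text
t: 15.45
eef_pos: [0.4433, 0.3397, 0.0278]
orientation: [0.754, 0.657, -0.001, -0.0]
contact_force: [-0.8, -0.5, 0.6]
grip_width: 0.0851
grasp_force: 0.0
```

carry_out:
  steps:
    - [[0, 0, -30, 0], [0, 0, -75, 0], [0, 0, -120, 0], [0, 0, -160, 0], [0, 0, -165, 0]]

```text
t: 15.95
eef_pos: [0.4457, 0.3414, 0.2018]
orientation: [0.754, 0.657, 0.006, 0.001]
contact_force: [-0.1, 0.4, 0.9]
grip_width: 0.0857
grasp_force: 0.0
```

```bash
python3 - <<'E'
from h import *
c=robot.calibration("wrist"); im=robot.snapshot("wrist"); cv2.imwrite("pics/w9.png",im[:,:,::-1])
k=blobs(im,"yellow")[0]; print("cards",rect(c,k,.022,True))
h=cv2.cvtColor(im,cv2.COLOR_RGB2HSV); x,y,w,hh=cv2.boundingRect(k); m=np.zeros((480,640),np.uint8); cv2.drawContours(m,[k],-1,255,-1)
m&=cv2.inRange(h,(0,0,120),(180,110,255)); cs=cv2.findContours(m,cv2.RETR_EXTERNAL,cv2.CHAIN_APPROX_NONE)[0]
for q in cs:
    if cv2.contourArea(q)>60: print("panel",cv2.boundingRect(q),rect(c,q,.040,True))
c6=None
cv2.imwrite("pics/w9c.png",cv2.resize(im[y-10:y+hh+10,x-10:x+w+10],None,fx=3,fy=3)[:,:,::-1])
E
python3 plan.py 450 26 195 98.5
```

```text
cards [444.8 340.2 101.7 150.7  81.9]
panel (302, 199, 26, 20) [445.1 347.6  16.3  21.1 172. ]
t 16.0 at [445.3 341.1 199.5] psi 82.2 q1,q6 [0.59 0.73] -> shift [-311.6   47.3    3. ] turn -0.284
```

View pics/w9c.png

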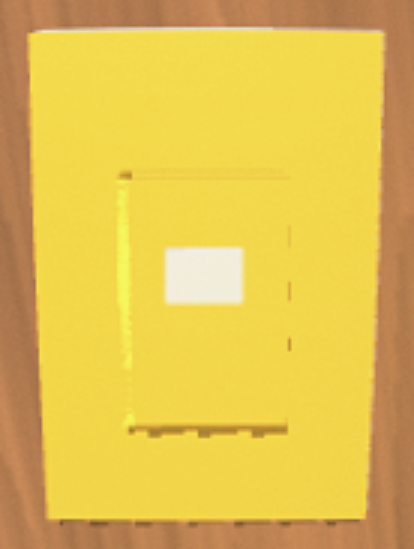

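The yellow book lies flat and centred on the yellow cards to within about 1 mm. Now green.

carry_out:
  steps:
    - [[-47, 7, 0, 0], [-95, 14, 0, 0], [-143, 22, 0, 0], [-191, 29, 0, 0], [-239, 36, 0, 0]]

```text
t: 16.5
eef_pos: [0.4463, 0.0967, 0.1924]
orientation: [0.753, 0.658, -0.001, -0.0]
contact_force: [0.9, -1.0, -0.4]
grip_width: 0.0854
grasp_force: 0.0
```

carry_out:
  steps:
    - [[-40, 6, 0, -0.14], [-60, 9, 0, -0.28], [-71, 11, 0, -0.28], [-71, 11, 0, -0.28], [-71, 11, 0, -0.28]]

```text
t: 17.0
eef_pos: [0.4483, 0.0274, 0.1932]
orientation: [0.655, 0.755, -0.0, -0.001]
contact_force: [-0.2, -0.1, 0.8]
grip_width: 0.0855
grasp_force: 0.0
```

```bash
python3 w.py w10 1 green 66 red 46 green 22 red 22; python3 plan.py 450 26 195 98.5
```

```text
green 66.0 (282, 159, 79, 127) 9254 [451.1, 28.0, 57.2, 99.0, 99.1]
green 66.0 (391, 341, 46, 78) 1636 [564.2, -112.3, 35.2, 95.7, 90.6]
red 46.0 (471, 9, 117, 183) 13408 [618.3, 158.8, 94.5, 140.0, 84.7]
red 46.0 (275, 128, 85, 144) 3055 [444.4, 39.3, 63.8, 118.4, 95.7]
red 46.0 (599, 95, 41, 144) 775 [744.0, 122.2, 69.9, 155.0, 108.9]
green 22.0 (282, 159, 79, 127) 9254 [453.3, 15.8, 66.5, 115.1, 99.1]
green 22.0 (391, 341, 46, 78) 1636 [584.9, -147.3, 40.9, 111.4, 90.6]
red 22.0 (471, 9, 117, 183) 13408 [633.3, 163.5, 102.4, 151.6, 84.7]
red 22.0 (275, 128, 85, 144) 3055 [445.0, 34.1, 69.1, 128.2, 95.7]
red 22.0 (599, 95, 41, 144) 775 [769.5, 123.9, 75.7, 167.9, 108.9]
t 17.05 at [448.4  27.7 193.3] psi 98.2 q1,q6 [-0.01 -0.16] -> shift [-1.9  1.4 -1.7] turn -0.006
```

View pics/w10.png

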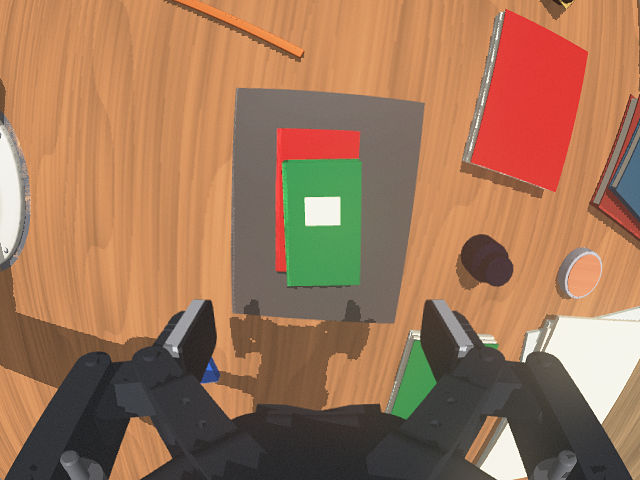

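The green book is uncovered at (323,222), measured at (451,28) mm and 99.1°. The red cards are confirmed at (633,163.5) mm. Descending.

carry_out:
  steps:
    - [[0, 3, 35, -0.016], [0, 3, 80, -0.016], [0, 3, 115, -0.016], [0, 3, 132, -0.016], [0, 3, 132, -0.016]]

```text
t: 17.55
eef_pos: [0.4492, 0.0284, 0.0582]
orientation: [0.648, 0.762, -0.002, -0.003]
contact_force: [0.3, 0.0, 0.2]
grip_width: 0.0854
grasp_force: 0.0
```

carry_out:
  steps:
    - [[0, 0, 0, 0], [0, 0, 0, 0], [0, 0, 0, 0]]

```text
t: 17.85
eef_pos: [0.4524, 0.0273, 0.0635]
orientation: [0.648, 0.761, 0.001, 0.001]
contact_force: [0.1, 0.0, 0.2]
grip_width: 0.0856
grasp_force: 0.0
```

```bash
python3 plan.py 451.1 28 46 99.1
```

```text
t 17.85 at [452.4  27.3  63.5] psi 99.2 q1,q6 [-0.01 -0.17] -> shift [ 0.9 -1.3 17.5] turn 0.001
```

carry_out:
  steps:
    - [[1, -1, 8, 0], [1, -1, 15, 0], [1, -1, 17, 0], [1, -1, 17, 0]]

```text
t: 18.25
eef_pos: [0.4497, 0.0279, 0.0438]
orientation: [0.648, 0.761, -0.0, -0.001]
contact_force: [-0.4, -0.4, -0.5]
grip_width: 0.0851
grasp_force: 0.0
```

carry_out:
  steps:
    - [[0, 0, 0, 0], [0, 0, 0, 0], [0, 0, 0, 0], [0, 0, 0, 0], [0, 0, 0, 0]]
  hand: 0
  force: 35

```text
t: 18.75
eef_pos: [0.4506, 0.0279, 0.0452]
orientation: [0.648, 0.761, 0.0, 0.0]
contact_force: [0.0, 0.2, 2.4]
grip_width: 0.0573
grasp_force: 39.6
```

carry_out:
  steps:
    - [[0, 0, 0, 0], [0, 0, 0, 0]]

```text
t: 18.95
eef_pos: [0.4506, 0.0279, 0.0452]
orientation: [0.648, 0.761, 0.0, 0.0]
contact_force: [-0.6, 0.1, 3.8]
grip_width: 0.0573
grasp_force: 39.7
```

```bash
python3 plan.py 616 -164.5 195 90.5
```

```text
t 18.95 at [450.6  27.9  45.2] psi 99.2 q1,q6 [-0.01 -0.17] -> shift [-216.3  132.8 -149.6] turn 0.151
```

carry_out:
  steps:
    - [[0, 0, -15, 0], [0, 0, -50, 0], [0, 0, -95, 0], [0, 0, -135, 0], [0, 0, -145, 0]]

```text
t: 19.45
eef_pos: [0.4516, 0.0279, 0.1956]
orientation: [0.648, 0.761, 0.002, 0.003]
contact_force: [0.4, -0.1, -0.2]
grip_width: 0.0574
grasp_force: 39.2
```

carry_out:
  steps:
    - [[-34, 21, 0, 0.03], [-75, 46, 0, 0.1], [-116, 71, 0, 0.15], [-157, 96, 0, 0.15], [-195, 120, 0, 0.15]]

```text
t: 19.95
eef_pos: [0.6003, -0.1472, 0.1883]
orientation: [0.704, 0.71, -0.001, -0.001]
contact_force: [0.1, 0.1, -1.2]
grip_width: 0.0571
grasp_force: 39.1
```

carry_out:
  steps:
    - [[-10, 6, 0, 0], [-10, 6, 0, 0], [-10, 6, 0, 0], [-10, 6, 0, 0]]

```text
t: 20.35
eef_pos: [0.6053, -0.1541, 0.1902]
orientation: [0.703, 0.711, 0.0, -0.0]
contact_force: [-0.1, 0.3, -0.6]
grip_width: 0.057
grasp_force: 39.1
```

```bash
python3 plan.py 616 -164.5 21 90.5; python3 w.py w11 1 green 22
```

```text
t 20.35 at [ 605.3 -154.1  190.2] psi 90.6 q1,q6 [-0.3  -0.32] -> shift [-10.6  10.5 169.2] turn 0.003
green 22.0 (235, 140, 167, 229) 24998 [605.9, -204.9, 146.6, 226.1, 90.6]
green 22.0 (248, 346, 139, 65) 3054 [607.2, -336.8, 89.0, 146.7, 179.9]
```

View pics/w11.png

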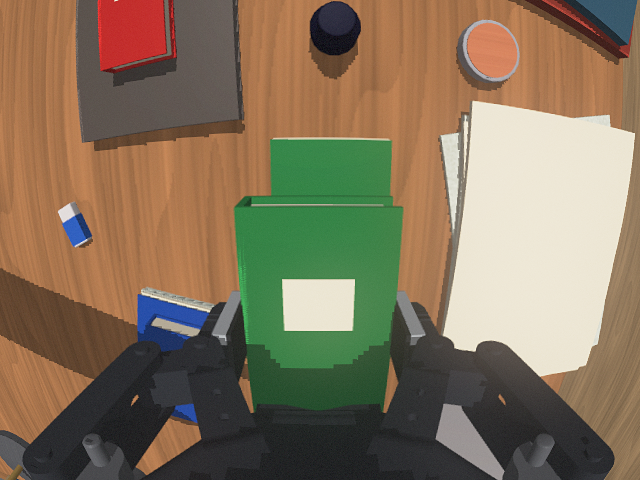

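The green book hangs level. The far corners of the green cards are visible at about (271,140) and (391,140), and the ink bottle is clear at (335,28).

Run:
```python
from h import *
c=robot.calibration("wrist")
p=cast(c,[[271,140],[391,140]],.022,True)*1000; m=p.mean(0); d=p[1]-p[0]; a=np.arctan2(d[1],d[0])+np.pi/2
print(p.round(1),np.linalg.norm(d),np.degrees(a),m-76*np.array([np.cos(a),np.sin(a)]))
```

```text
[[565.9 -92.4]
 [666.  -90.7]] 100.10273147020645 90.93639011007654 [ 617.18444072 -167.52322877]
```

carry_out:
  steps:
    - [[-11, 11, 35, 0], [-11, 11, 80, 0], [-11, 11, 120, 0], [-11, 11, 145, 0], [-11, 11, 157, 0]]

```text
t: 20.9
eef_pos: [0.615, -0.1647, 0.0296]
orientation: [0.703, 0.711, -0.001, -0.002]
contact_force: [0.2, 0.2, -1.6]
grip_width: 0.0568
grasp_force: 39.0
```

carry_out:
  steps:
    - [[0, 0, 0, 0], [0, 0, 0, 0], [0, 0, 0, 0]]

```text
t: 21.2
eef_pos: [0.6184, -0.1666, 0.0357]
orientation: [0.703, 0.711, 0.001, 0.002]
contact_force: [0.6, -0.9, -0.1]
grip_width: 0.0569
grasp_force: 39.0
```

```bash
python3 plan.py 616.5 -165.5 21 90.6
```

```text
t 21.2 at [ 618.4 -166.6   35.7] psi 90.6 q1,q6 [-0.32 -0.33] -> shift [ 1.1 -2.  14.7] turn -0.0
```

carry_out:
  steps:
    - [[1, -1, 4, 0], [1, -1, 8, 0], [1, -1, 11, 0], [1, -1, 12, 0], [1, -1, 12, 0]]

```text
t: 21.7
eef_pos: [0.6161, -0.1654, 0.0213]
orientation: [0.704, 0.711, 0.0, 0.0]
contact_force: [-2.8, 1.6, 2.7]
grip_width: 0.0575
grasp_force: 39.6
```

carry_out:
  steps:
    - [[0, 0, 1, 0], [0, 0, 1, 0]]

```text
t: 21.9
eef_pos: [0.6162, -0.1654, 0.0212]
orientation: [0.704, 0.711, 0.0, 0.0]
contact_force: [-3.6, 1.8, 7.7]
grip_width: 0.0572
grasp_force: 40.1
```

Laid down with 7.7 N of contact. Release, lift and check.

carry_out:
  steps:
    - [[0, 0, 0, 0], [0, 0, 0, 0], [0, 0, 0, 0], [0, 0, -2, 0], [0, 0, -10, 0]]
  hand: 1

```text
t: 22.4
eef_pos: [0.6153, -0.1651, 0.0286]
orientation: [0.704, 0.711, -0.001, -0.001]
contact_force: [-0.2, -0.1, -0.2]
grip_width: 0.0852
grasp_force: 0.0
```

carry_out:
  steps:
    - [[0, 0, -30, 0], [0, 0, -75, 0], [0, 0, -120, 0], [0, 0, -155, 0], [0, 0, -160, 0]]

```text
t: 22.9
eef_pos: [0.6179, -0.1659, 0.1978]
orientation: [0.704, 0.711, 0.003, 0.005]
contact_force: [-0.3, 0.1, 0.7]
grip_width: 0.0855
grasp_force: 0.0
```

```bash
cat > chk.py <<'E'
import sys
from h import *
col,ztop,far=sys.argv[1],float(sys.argv[2])/1000,float(sys.argv[3])
c=robot.calibration("wrist"); im=robot.snapshot("wrist"); k=blobs(im,col)[0]; print("cards",rect(c,k,.022,True))
x,y,w,h=cv2.boundingRect(k); m=np.zeros((480,640),np.uint8); cv2.drawContours(m,[k],-1,255,-1)
m&=cv2.inRange(cv2.cvtColor(im,cv2.COLOR_RGB2HSV),(0,0,120),(180,110,255))
for q in cv2.findContours(m,cv2.RETR_EXTERNAL,cv2.CHAIN_APPROX_NONE)[0]:
    if cv2.contourArea(q)>100: print("panel",cv2.boundingRect(q),rect(c,q,ztop,True))
print("crop origin",x-10,y-10); cv2.imwrite(f"pics/chk_{col}.png",cv2.resize(im[y-10:y+h+10,x-10:x+w+10],None,fx=3,fy=3)[:,:,::-1])
E
python3 chk.py green 42 0; python3 plan.py 444.4 39.3 195 95.7
```

```text
cards [ 616.  -166.9  100.9  150.6   90.4]
panel (298, 188, 33, 28) [ 6.162e+02 -1.545e+02  2.260e+01  2.640e+01  3.000e-01]
crop origin 245 115
t 22.95 at [ 617.5 -165.8  195.5] psi 90.6 q1,q6 [-0.32 -0.33] -> shift [ 206.8 -171.    -1.4] turn -0.09
```

View pics/chk_green.png

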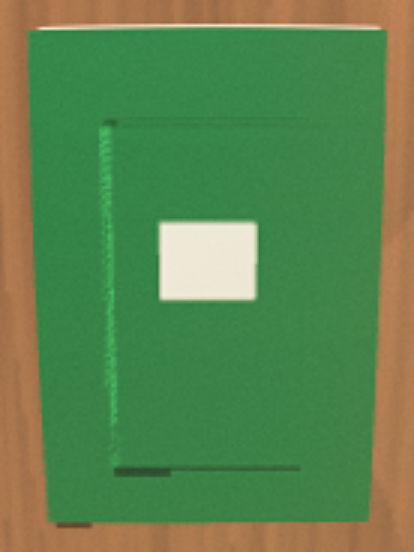

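Green is flat and centred to within about 3 mm. Now red, which is the last book on the atlas.

carry_out:
  steps:
    - [[35, -29, 0, 0], [73, -60, 0, 0], [111, -92, 0, -0.09], [149, -123, 0, -0.09], [187, -155, 0, -0.09]]

```text
t: 23.45
eef_pos: [0.4572, 0.0213, 0.188]
orientation: [0.671, 0.741, -0.001, -0.001]
contact_force: [0.9, 0.3, 0.5]
grip_width: 0.0856
grasp_force: 0.0
```

carry_out:
  steps:
    - [[18, -15, 0, 0], [18, -15, 0, 0], [18, -15, 0, 0], [18, -15, 0, 0]]

```text
t: 23.85
eef_pos: [0.4427, 0.0359, 0.1889]
orientation: [0.671, 0.741, -0.001, -0.0]
contact_force: [-0.4, -0.3, -0.2]
grip_width: 0.0852
grasp_force: 0.0
```

```bash
python3 w.py w12 0 red 46 red 22;  python3 plan.py 444.4 39.3 24 95.7
```

```text
red 46.0 (475, 9, 114, 184) 13655 [617.9, 159.3, 94.4, 140.1, 84.8]
red 46.0 (279, 140, 84, 145) 11363 [444.4, 39.7, 63.9, 118.9, 96.0]
red 46.0 (604, 185, 36, 45) 477 [755.6, 82.9, 21.7, 71.9, 164.2]
red 22.0 (475, 9, 114, 184) 13655 [633.3, 163.4, 102.4, 151.9, 84.8]
red 22.0 (279, 140, 84, 145) 11363 [445.1, 33.7, 69.3, 129.0, 96.0]
red 22.0 (604, 185, 36, 45) 477 [782.6, 80.5, 23.6, 77.9, 164.2]
t 23.9 at [442.8  35.8 189. ] psi 95.7 q1,q6 [ 0.   -0.09] -> shift [  3.4   2.1 165. ] turn -0.001
```

carry_out:
  steps:
    - [[3, 2, 35, 0], [3, 2, 80, 0], [3, 2, 120, 0], [3, 2, 145, 0], [3, 2, 150, 0]]

```text
t: 24.4
eef_pos: [0.4419, 0.0389, 0.0353]
orientation: [0.671, 0.741, -0.003, -0.003]
contact_force: [0.2, -0.2, -0.2]
grip_width: 0.0852
grasp_force: 0.0
```

carry_out:
  steps:
    - [[0, 0, 0, 0], [0, 0, 0, 0], [0, 0, 0, 0]]

```text
t: 24.7
eef_pos: [0.4455, 0.0396, 0.0418]
orientation: [0.671, 0.741, 0.001, 0.001]
contact_force: [-0.4, -0.4, -0.1]
grip_width: 0.0854
grasp_force: 0.0
```

```bash
python3 plan.py 444.4 39.5 25 95.8
```

```text
t 24.7 at [445.5  39.6  41.8] psi 95.7 q1,q6 [ 0.01 -0.09] -> shift [ 0.1 -1.1 16.8] turn -0.001
```

carry_out:
  steps:
    - [[0, 0, 8, 0], [0, 0, 13, 0], [0, 0, 14, 0], [0, 0, 14, 0]]

```text
t: 25.1
eef_pos: [0.4438, 0.0397, 0.0253]
orientation: [0.671, 0.742, -0.0, -0.0]
contact_force: [0.1, 0.5, 0.5]
grip_width: 0.0851
grasp_force: 0.0
```

carry_out:
  steps:
    - [[0, 0, 0, 0], [0, 0, 0, 0], [0, 0, 0, 0], [0, 0, 0, 0], [0, 0, 0, 0]]
  hand: 0
  force: 40

```text
t: 25.6
eef_pos: [0.4445, 0.0397, 0.0262]
orientation: [0.671, 0.742, 0.0, 0.0]
contact_force: [0.4, 0.6, 3.3]
grip_width: 0.0629
grasp_force: 46.0
```

carry_out:
  steps:
    - [[0, 0, 0, 0], [0, 0, 0, 0]]

```text
t: 25.8
eef_pos: [0.4445, 0.0397, 0.0262]
orientation: [0.671, 0.742, 0.0, 0.0]
contact_force: [0.2, -0.1, 6.0]
grip_width: 0.0631
grasp_force: 46.2
```

```bash
python3 plan.py 633.4 163.8 180 84.8
```

```text
t 25.8 at [444.5  39.7  26.2] psi 95.7 q1,q6 [ 0.01 -0.09] -> shift [ 104.6  200.5 -153.6] turn 0.191
```

carry_out:
  steps:
    - [[0, 0, -15, 0], [0, 0, -50, 0], [0, 0, -95, 0], [0, 0, -135, 0], [0, 0, -145, 0]]

```text
t: 26.3
eef_pos: [0.4456, 0.0397, 0.1765]
orientation: [0.671, 0.742, 0.003, 0.003]
contact_force: [0.2, -0.4, -0.6]
grip_width: 0.0628
grasp_force: 45.6
```

carry_out:
  steps:
    - [[15, 30, 0, 0], [36, 69, 0, 0.1], [57, 109, 0, 0.19], [78, 149, 0, 0.19], [95, 182, 0, 0.19]]

```text
t: 26.8
eef_pos: [0.6166, 0.1537, 0.1688]
orientation: [0.738, 0.675, -0.001, -0.001]
contact_force: [-0.5, -0.7, -1.2]
grip_width: 0.0628
grasp_force: 45.5
```

carry_out:
  steps:
    - [[13, 16, 0, 0], [13, 16, 0, 0], [13, 16, 0, 0], [13, 16, 0, 0], [13, 16, 0, 0]]

```text
t: 27.3
eef_pos: [0.6322, 0.1633, 0.1711]
orientation: [0.738, 0.674, 0.0, 0.0]
contact_force: [0.3, 0.1, -0.5]
grip_width: 0.0629
grasp_force: 45.5
```

```bash
python3 plan.py 633.4 163.8 26 84.8
```

```text
t 27.3 at [632.2 163.3 171.1] psi 84.8 q1,q6 [0.2  0.29] -> shift [  0.6   1.1 145.1] turn 0.0
```

carry_out:
  steps:
    - [[0, 1, 35, 0], [0, 1, 80, 0], [0, 1, 110, 0], [0, 1, 128, 0], [0, 1, 132, 0]]

```text
t: 27.8
eef_pos: [0.6316, 0.163, 0.0355]
orientation: [0.738, 0.674, -0.002, -0.001]
contact_force: [-0.5, -0.9, -1.0]
grip_width: 0.063
grasp_force: 45.4
```

carry_out:
  steps:
    - [[0, 0, 0, 0], [0, 0, 0, 0], [0, 0, 0, 0]]

```text
t: 28.1
eef_pos: [0.6349, 0.164, 0.0411]
orientation: [0.738, 0.675, 0.002, 0.001]
contact_force: [-0.4, 0.4, -1.0]
grip_width: 0.0631
grasp_force: 45.4
```

```bash
python3 plan.py 633.4 163.8 26 84.8
```

```text
t 28.1 at [634.9 164.   41.1] psi 84.8 q1,q6 [0.2  0.29] -> shift [-0.3 -1.5 15.1] turn 0.001
```

carry_out:
  steps:
    - [[0, -1, 5, 0], [0, -1, 9, 0], [0, -1, 11, 0], [0, -1, 12, 0], [0, -1, 12, 0]]

```text
t: 28.6
eef_pos: [0.6327, 0.1639, 0.0265]
orientation: [0.738, 0.675, -0.0, -0.0]
contact_force: [-0.4, 1.4, -1.7]
grip_width: 0.0632
grasp_force: 45.5
```

carry_out:
  steps:
    - [[0, 0, 1, 0], [0, 0, 1, 0]]

```text
t: 28.8
eef_pos: [0.633, 0.164, 0.0262]
orientation: [0.738, 0.675, 0.0, 0.0]
contact_force: [-1.6, -0.4, 1.7]
grip_width: 0.0633
grasp_force: 45.8
```

In contact at the expected height. Release, lift and check.

carry_out:
  steps:
    - [[0, 0, 0, 0], [0, 0, 0, 0], [0, 0, 0, 0], [0, 0, -2, 0], [0, 0, -10, 0]]
  hand: 1

```text
t: 29.3
eef_pos: [0.6321, 0.1638, 0.0348]
orientation: [0.738, 0.675, -0.001, -0.001]
contact_force: [1.7, 0.3, -0.3]
grip_width: 0.0859
grasp_force: 0.0
```

carry_out:
  steps:
    - [[0, 0, -30, 0], [0, 0, -75, 0], [0, 0, -120, 0], [0, 0, -155, 0], [0, 0, -160, 0]]

```text
t: 29.8
eef_pos: [0.6347, 0.1643, 0.2041]
orientation: [0.738, 0.675, 0.005, 0.003]
contact_force: [0.0, -0.1, 0.6]
grip_width: 0.0852
grasp_force: 0.0
```

```bash
python3 chk.py red 46 0
python3 - <<'E'
from h import *
cv2.imwrite("pics/end.png",robot.snapshot("scene")[:,:,::-1])
E
```

```text
cards [633.6 163.7 102.1 151.3  84.7]
panel (296, 185, 36, 32) [634.1 177.4  26.1  28.9 174.6]
crop origin 246 115
```

View pics/chk_red.png

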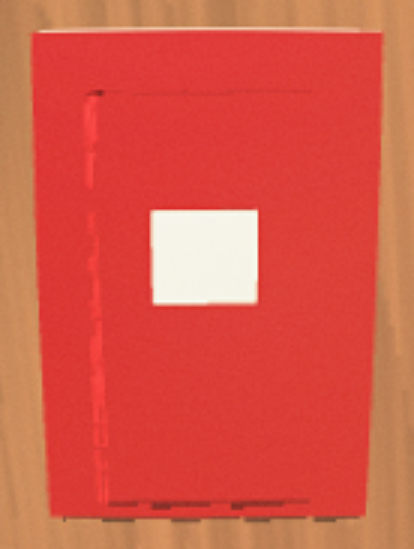

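View pics/end.png

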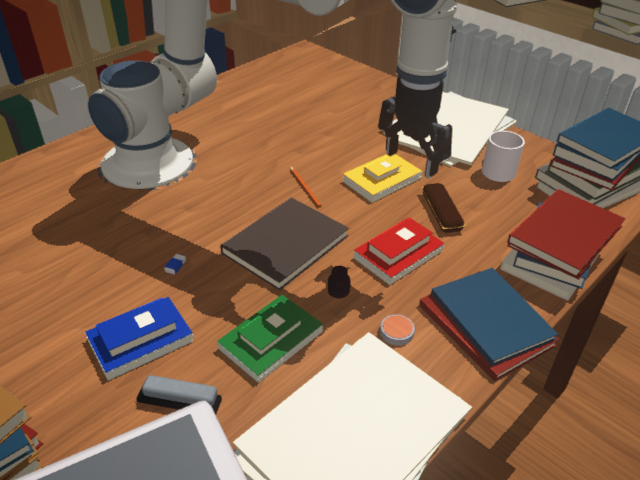

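The final scene view shows each book alone, flat and centred on the cards of its own colour. The atlas is empty, the ink bottle is unmoved at (340,282), and the arm is clear. Handing in.

```bash
python3 -c "
from cell import robot
print(robot.job_done())"
```

```text
the job is handed in; nothing more can be done
None
```

The job is handed in: all four books lie flat, front cover up and within about 3 mm of centre on the cards of their own colour, the ink bottle is where it stood, and it took about 30 s of the 96 s allowed.

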